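# Shut and latch the news-stand cash box

## Task

Lock up the larger of the two grey cash boxes on the news-stand counter: push its raised hatch fully shut, then turn the wing knob on it counter-clockwise until the hidden tongue has swung fully behind the front edge of the frame, and let go. Leave the smaller cash box latched as it is.

Things in the scene. Friction and masses are not known exactly. Their poses are not given: they have to be found in the camera images.
- hatch_edge (a point): In mm. Middle of the free front edge, top face, of the hatch (170 wide, 130 edge to hinge, 4 thick) in the top of the larger fixed grey box (220 wide, 190 deep, 90 high). x to the hinge (level, away from the robot), y along the edge, z out of the top face. Starts raised 0.3-0.55 rad, stays where left; 1-5 N down near the edge shuts it onto a stop, flush with the frame, 90 above the counter.
- wing_grip (a point): In mm. Grip point of the larger box's knob: on its axis, 30 above the hatch's top face, 35 behind the free edge, midway. Black wing 55 long, 10 thick, top 42 above the hatch, on a round steel foot 28 across, 8 high. Axes turn with the wing: x across its thickness, y along it, z out of the hatch. Hidden tongue lies under its +y side and reaches 54 from the axis; the frame edge is 39 away.
- wing (a joint): Knob angle (rad) on the larger box, growing counter-clockwise from above. 0: wing parallel to the free edge (stop). 1.57: wing square to it, tongue 15 mm behind the frame's front edge, latched (stop). Starts at 0.15-0.5; light friction (0.06 N m), stays where left. Beyond 0.6 the tongue fouls the frame if the hatch is not shut yet.
- small_wing (a joint): Angle (rad) of the like wing knob on the bystander, a smaller fixed grey cash box (150 wide, 160 deep, 90 mm high) with its hatch shut. Starts latched at about 1.57 (wing square to the hatch's free edge, which faces the robot) and is to stay so. Either box may stand left or right.
There are look-alikes about, which are no part of the job. What is shaped like the part that bears small_wing but blue is not meant.

How it is judged:
On the way, in this order (a step that is already met when the one before it is completed fails the run):
1. the larger box's hatch is shut (height (world z) of hatch_edge below 0.097 m), for 0.2 s.
2. its wing knob is turned until the tongue is behind the frame edge (height (world z) of hatch_edge below 0.097 m and value of joint wing above 1.35 rad), for 0.2 s.
At the end, for the whole second after the job is handed in: The larger box's hatch is shut (its free edge within 7 mm of flush), its wing knob is turned to within 12 degrees of square to the front edge (joint above 1.35 rad), so that the tongue is behind the frame, and the smaller box's wing is still latched (above 1.3 rad) (all of step 2 and value of joint small_wing above 1.3 rad); the robot touches nothing.
It fails at once if the smaller box's latch is turned (value of joint small_wing below 1.3 rad).
It also fails if it takes over 42 s, if anything falls off the work surface, if the arm or the gripper's body presses on something with over 40 N, if the wrist force passes 120 N, or if a joint passes its speed limit or range.

## Robot

A 6-joint arm with a two-finger parallel gripper is mounted at the origin on the work surface. World frame = base frame: x ahead of the robot, y to its left, z up, the work surface at z = 0. Lengths are in m, angles in rad, forces in N, time in s.
With the tool pointing down it reaches from about 0.375 to 0.9 m from the base axis. Payload 3.1 kg.
Tool frame: the origin (TCP) lies on the front face of the gripper's body, between the roots of the fingers; the fingertips stand 73 mm ahead of it and the grasp point (between the pads) lies 54 mm ahead of it; z points along the fingers, y is the line along which they close (so a half turn about z gives the same grasp; the last joint's range is limited). The gripper opens to 85 mm and grips with 20 to 120 N. Pads are 22 mm wide; open, the fingers measure 114 mm over their backs; the gripper's body (76 mm by 85 mm) begins 54 mm behind the grasp point. The pads swing forward as they close: fully open they stand 13 mm farther back than shut.
Start: joints at [0.959, 0.527, 1.433, -0, 1.181, -0.178], TCP at [0.263, 0.567, 0.304] pointing down, gripper open.
Joint ranges: [-3.08, 3.08], [-0.75, 2.2], [0.22, 2.44], [-1.43, 4.57], [0, 2.65], [-2.85, 2.85]. Speed limits (rad/s): [2.79, 2.79, 3.14, 3.14, 3.14, 3.14].

## Interface

Orientations are given as a rotation vector (axis times angle).
In Python, from bench import move_ptp, line_to, move_joints, command_gripper, wait, ik, camera, Unreachable, sign_off, read_time, read_joint_pos, read_qd, read_joint_torque, read_tcp_pos, read_eef_rot, read_ft_force, read_torque, read_opening, read_grip_force gives the robot as it stands. Calls block until the motion is done:
- move_ptp(position, orientation): joint-space move of the TCP to a pose.
- line_to(position, ori=None, vel=0.15, f_stop=None): straight line of the TCP; ori=None keeps the orientation; vel is the mean speed in m/s. With f_stop (N) it stops when the force on the tool has changed by that much, and returns True; else False.
- move_joints(angles): joint-space move.
- command_gripper(opening): finger opening in m; the grip force is fixed at half the most; returns when the fingers have stopped.
- wait(seconds).
- ik(position, orientation): joint angles nearest the present ones, or None.
- camera(name): name is "scene" or "top" or "wrist"; returns a dict with "frame" (400x640x3 uint8, blue, green, red), "vertical_fov" (degrees; the focal length in pixels is half the picture's height over the tangent of half this angle, whatever the lens; pixels are square), "cx", "cy" (the principal point, pixels), "R" (3x3) and "t" (3): a world point X has camera coordinates R X + t. Camera axes: x right, y down, z forward; pixel columns grow to the right and rows downward; lengths in m; the calibration is good to about 2 mm. A picture is of the moment at which its call begins. There is no depth.
A pose or a line that the arm cannot do raises Unreachable and nothing moves.
- sign_off(): hands the job in; it is judged then, once.
Readings, each from a call of its own:
- read_time(): time.
- read_joint_pos(): joint angles.
- read_qd(): joint speeds.
- read_joint_torque(): joint torques, N m.
- read_tcp_pos(): TCP position.
- read_eef_rot(): TCP orientation.
- read_ft_force(): force on the tool from outside, world axes, zero at the start.
- read_torque(): the same for the moment, N m.
- read_opening(): finger opening in m.
- read_grip_force(): force on a finger pad.
Only numpy, scipy, OpenCV 4.12 (cv2) and the standard library are available. Lean on these libraries where they do the work, as an engineer would, in place of code of your own. Each camera call takes 0.05 s, during which the arm holds its last target. There are 200 camera calls.

## Working session

There is one attempt and no reset: what is moved stays moved. The work goes in short steps, each a Python script; the robot and the scene stay as the last script left them, time stands still between calls to the robot, and variables do not carry over. Pictures are saved under pics/ and viewed, at most 10 in all, crops included, and the job is handed in when it is done.

```bash
mkdir -p pics
python3 - <<'E'
from bench import *
import cv2,numpy as np
for n in("scene","top"):
    c=camera(n); cv2.imwrite(f"pics/{n}0.png",c["frame"]); print(n,c["vertical_fov"],c["cx"],c["cy"],np.round(c["R"],3).tolist(),np.round(c["t"],3))
print(read_time(),read_eef_rot())
E
```

```text
scene 42.59510043016728 317.6499709007268 199.69013231261448 [[0.842, 0.539, 0.014], [0.307, -0.459, -0.834], [-0.443, 0.707, -0.551]] [-0.306 -0.15   1.662]
top 47.0740595879347 325.7611581387249 195.54178229369452 [[0.028, -0.999, 0.02], [-0.989, -0.03, -0.145], [0.145, -0.016, -0.989]] [-0.178  0.477  1.099]
0.1 [-6.75822328e-01 -3.06726482e+00  2.85943494e-03]
```

View pics/scene0.png

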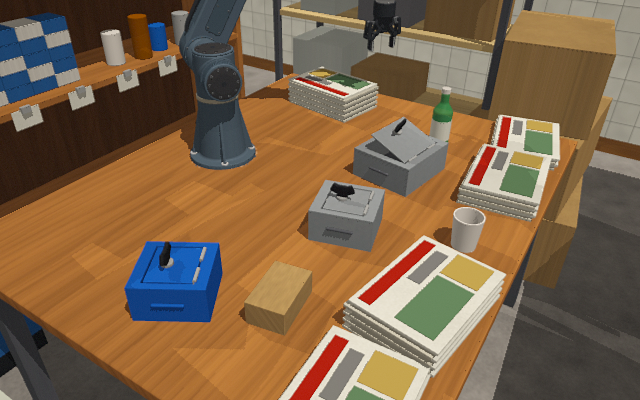

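View pics/top0.png

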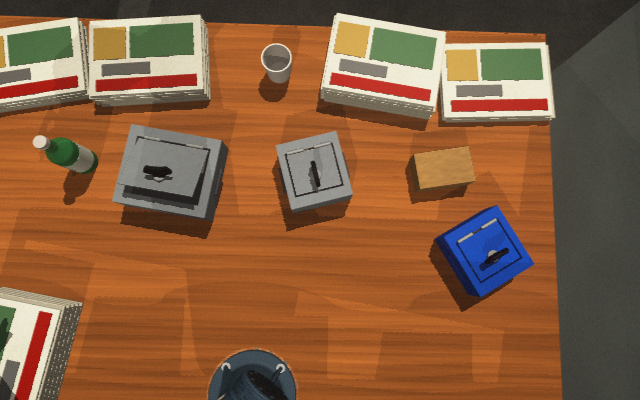

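The scene shows the large grey box with raised hatch (scene ~400,155; top ~170,180), the small latched grey box (top ~315,170), a bottle left of the large box, and a blue decoy. I'll zoom in on the large box.

Run:
```python
import cv2,numpy as np
a=cv2.imread("pics/top0.png")[115:245,105:235]; b=cv2.imread("pics/scene0.png")[105:205,345:455]
a=cv2.resize(a,None,fx=4,fy=4,interpolation=2); cv2.imwrite("pics/ztop.png",a)
```

```text
(no output)
```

View pics/ztop.png

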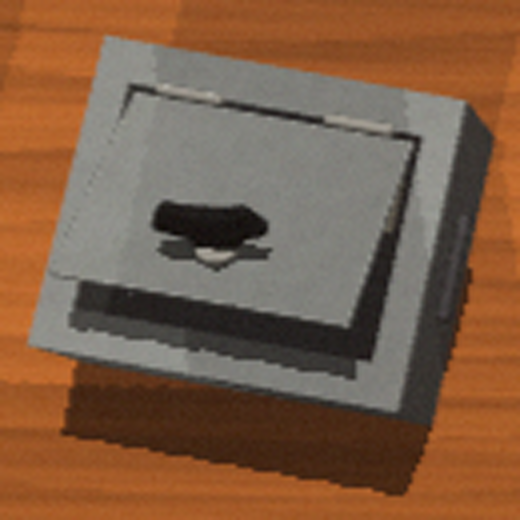

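Zoomed: frame top corners at crop (106,37),(465,101),(403,411),(30,346); hatch hinge line about (130,88)-(418,137), free edge (50,275)-(350,327); the wing runs at about (155..265,220).

```bash
cat > h.py <<'E'
from bench import *
import cv2,numpy as np
from scipy.spatial.transform import Rotation as Rt
def ray(c,p,z):
    f=200/np.tan(np.radians(c["vertical_fov"])/2); R=np.array(c["R"]); t=np.array(c["t"])
    d=R.T@[(p[0]-c["cx"])/f,(p[1]-c["cy"])/f,1]; o=-R.T@t
    return o+d*(z-o[2])/d[2]
def down(yaw):  # tool z down, tool y along world angle yaw
    y=np.array([np.cos(yaw),np.sin(yaw),0]); z=np.array([0,0,-1.])
    return Rt.from_matrix(np.c_[np.cross(y,z),y,z]).as_rotvec()
E
python3 - <<'E'
from h import *
c=camera("top"); P=[np.array(p)/4+[105-.4,115-.4] for p in [(106,37),(465,101),(403,411),(30,346)]]
BL,BR,FR,FL=W=[ray(c,p,.09) for p in P]
for w in W: print(w.round(4))
print("w",np.linalg.norm(BL-BR),np.linalg.norm(FL-FR),"d",np.linalg.norm(BL-FL),np.linalg.norm(BR-FR))
ey=(BL-BR)+(FL-FR); ex=(BL-FL)+(BR-FR)
print("yaw",np.arctan2(ex[1],ex[0]),np.arctan2(-ey[0],ey[1]))
C=sum(W)/4; yaw=np.mean([np.arctan2(ex[1],ex[0]),np.arctan2(-ey[0],ey[1])]); x=np.array([np.cos(yaw),np.sin(yaw),0]); y=np.array([-x[1],x[0],0])
for n,p in dict(hl=(130,88),hr=(418,137)).items():
    q=ray(c,np.array(p)/4+[104.6,114.6],.09)-C; print(n,q@x,q@y)
for z in (.12,.13,.14,.15,.16):
  print(z,[( (q:=ray(c,np.array(p)/4+[104.6,114.6],z)-C)@x,q@y) for p in((50,275),(350,327))])
print(C,yaw)
for s in (0,np.pi):
  for th in (.15,.5,1,1.57):
    print(s,th,ik([C[0],C[1],.174],down(yaw+th+s)))
E
```

```text
[0.6324 0.3068 0.09  ]
[0.6003 0.091  0.09  ]
[0.4138 0.1156 0.09  ]
[0.4453 0.3342 0.09  ]
w 0.2181726115062326 0.22078780890192753 d 0.1891518449221371 0.18810334544613658
yaw -0.1383132885517014 -0.14565541463779932
hl 0.06685014521774618 0.0883039305510699
hr 0.06720839379258367 -0.08577329918625413
0.12 [(np.float64(-0.05417570310546159), np.float64(0.09466568628632009)), (np.float64(-0.054271738831191754), np.float64(-0.07894145918256928))]
0.13 [(np.float64(-0.05513277894902141), np.float64(0.09006835492669303)), (np.float64(-0.055227891264696925), np.float64(-0.08186950983996256))]
0.14 [(np.float64(-0.05608985479258125), np.float64(0.08547102356706575)), (np.float64(-0.056184043698202124), np.float64(-0.08479756049735608))]
0.15 [(np.float64(-0.05704693063614112), np.float64(0.08087369220743869)), (np.float64(-0.05714019613170729), np.float64(-0.08772561115474942))]
0.16 [(np.float64(-0.05800400647970097), np.float64(0.07627636084781152)), (np.float64(-0.05809634856521244), np.float64(-0.09065366181214286))]
[0.52293681 0.2118891  0.09      ] -0.14198435159475037
0 0.15 [0.18695456 0.62925074 1.69633431 0.         0.8160076  0.17893891]
0 0.5 [ 1.86954559e-01  6.29250741e-01  1.69633431e+00 -8.88178420e-16
  8.16007601e-01 -1.71061089e-01]
0 1 [ 1.86954559e-01  6.29250741e-01  1.69633431e+00 -4.44089210e-16
  8.16007601e-01 -6.71061089e-01]
0 1.57 [ 0.18695456  0.62925074  1.69633431  0.          0.8160076  -1.24106109]
3.141592653589793 0.15 None
3.141592653589793 0.5 None
3.141592653589793 1 [ 1.86954559e-01  6.29250741e-01  1.69633431e+00 -4.44089210e-16
  8.16007601e-01  2.47053156e+00]
3.141592653589793 1.57 [0.18695456 0.62925074 1.69633431 0.         0.8160076  1.90053156]
```

```bash
cat >> h.py <<'E'
C=np.array([0.5229,0.2119,0]); yaw=-0.142; bx=np.array([np.cos(yaw),np.sin(yaw),0]); by=np.array([-bx[1],bx[0],0])
def loc(x,y,z): return C+bx*x+by*y+[0,0,z]
E
python3 - <<'E'
from h import *
command_gripper(0)
line_to(loc(-.045,-.055,.30),down(yaw),vel=.25)
print(line_to(loc(-.045,-.055,.235),vel=.12,f_stop=25))
f=line_to(loc(-.045,-.055,.160),vel=.06,f_stop=12); print(f,read_tcp_pos(),read_ft_force(),read_time())
line_to(loc(-.045,-.055,.20),vel=.15)
line_to(loc(-.12,0,.30),vel=.2)
print(read_time())
for n in("top","wrist"):
    c=camera(n); cv2.imwrite(f"pics/{n}1.png",c["frame"])
E
```

```text
False
True [0.47006953 0.16376134 0.16263372] [-0.56488386 -0.97028064  6.46821215] 4.7
5.9333
```

View pics/wrist1.png

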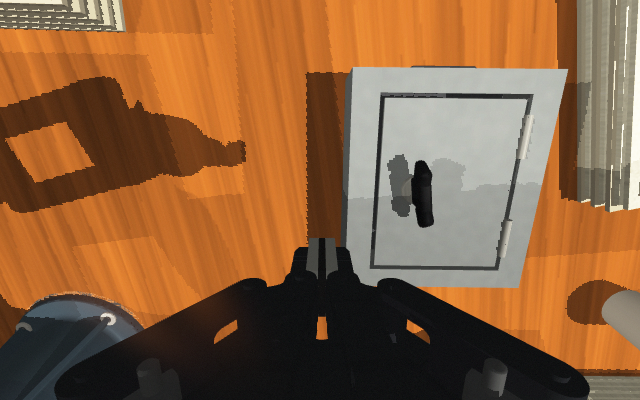

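The hatch is shut flush. The wing is visible at about (423,193) in the wrist view, slightly rotated from the free edge.

Run:
```python
from h import *
def meas(name,r0,r1,c0,c1):
    c=camera(name); g=c["frame"].max(2)[r0:r1,c0:c1]
    m=(g<55).astype(np.uint8); n,l,s,_=cv2.connectedComponentsWithStats(m); k=1+s[1:,4].argmax()
    ys,xs=np.nonzero(l==k); print(name,s[k])
    Q=np.array([ray(c,(x+c0,y+r0),.122) for x,y in zip(xs,ys)])-C
    L=np.c_[Q@bx,Q@by].astype(np.float32); 
    (p,sz,a)=cv2.minAreaRect(L); B=cv2.boxPoints((p,sz,a)); e=B[1]-B[0]; e2=B[2]-B[1]; e=e if np.hypot(*e)>np.hypot(*e2) else e2
    d,_=cv2.PCACompute(L,None)[1],0
    v=d[0]*np.sign(d[0][1])
    print(p,sz,"theta rect",np.arctan(-e[0]/e[1]),"pca",np.arctan2(-v[0],v[1]),L.mean(0))
meas("wrist",145,240,400,445)
meas("top",150,185,130,190)
```

```text
wrist [  11   15   23   68 1115]
(-0.03148922696709633, 0.0037300419062376022) (0.017796732485294342, 0.061570968478918076) theta rect 0.14620447 pca 0.17141184 [-0.03114641  0.00422221]
top [ 18  28  27   6 138]
(-0.030820073559880257, -0.0023671966046094894) (0.011578695848584175, 0.05908137187361717) theta rect 0.17346248 pca 0.14367123 [-0.03046802 -0.00185412]
```

Run:
```python
from h import *
th=.16; P=loc(-.0285,0.0005,.174)
command_gripper(.045)
move_ptp(P+[0,0,.09],down(yaw+th))
print(line_to(P,vel=.1,f_stop=15))
command_gripper(0); print(read_opening(),read_grip_force(),read_ft_force(),read_torque(),read_time())
q=np.array(read_joint_pos())
for a in (.5,.9,1.25,1.54):
    j=q.copy(); j[5]-=a-th; move_joints(j); print(a,np.round(read_ft_force(),1),np.round(read_torque(),2),read_time())
```

```text
False
0.009024687544569532 59.20054391026497 [-3.52707445 -0.46590597  5.94166023] [ 0.00471164  0.36756371 -0.08518717] 8.5667
0.5 [ 2.2  1.3 -2.6] [ 0.12 -0.33 -0.02] 8.9833
0.9 [ 3.4  4.  -5.6] [ 0.54 -0.76  0.1 ] 9.45
1.25 [ 5.4  5.  -7.2] [ 0.93 -0.85  0.05] 9.875
1.54 [ 5.4  7.6 -7.7] [ 1.23 -0.83  0.02] 10.2583
```

Grip held (opening 9 mm), low forces. Release, retreat straight up, look.

Run:
```python
from h import *
command_gripper(.03)
p=np.array(read_tcp_pos()); line_to(p+[0,0,.1],vel=.12)
line_to(loc(-.20,0,.32),vel=.2)
c=camera("top"); cv2.imwrite("pics/top2.png",cv2.resize(c["frame"][100:250,50:370],None,fx=2.5,fy=2.5))
print(read_time(),read_ft_force())
```

```text
12.65 [0.39730532 0.34549304 0.2910371 ]
```

View pics/top2.png

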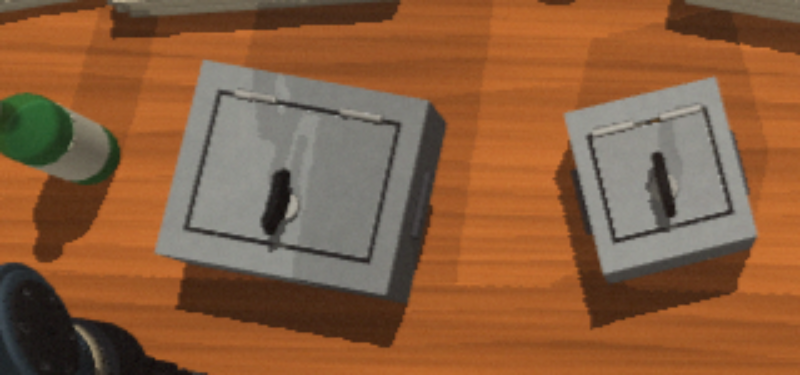

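The hatch is flush and the large wing at (278,202) lies parallel to the box's sides, so it is square to the edge. The small wing at (664,185) is unchanged.

```bash
python3 -c "
from bench import *
print(sign_off())"
```

```text
the job is handed in; nothing more can be done
None
```

The larger box's hatch is shut and its wing knob turned to about 1.5 rad (needs 1.35) and released; the small box's latch looks unchanged. The job is handed in, at about 13 s on the robot's clock, but the call returned no verdict.

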